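# Nest the terracotta pots under the swivelling tier

### The job

Put the three empty terracotta pots away nested on the plant stand: turn the knobbed top tier aside until it clicks over into its parked place, then set the middle-sized pot upright inside the widest one, and last the narrow tall pot upright inside the middle-sized one, each standing flat on the floor of the pot round it. Leave the widest pot standing where it is on the bottom tier, set the pots down without dropping them, and leave the watering can, saucer, trowel and plant marker undisturbed.

Things in the scene. Friction and masses are not known exactly. Their poses are not given: they have to be found in the camera images.
- stand: White steel plant stand, fixed. Origin on the bench, x away from the robot, y left. Bottom deck 30 mm up, x -95..125, y -310..-20 mm, 4 mm wire edge. Middle tier: board x -87..47, y 5..325, rising 26 deg with x, 85 mm up at x -20, 15 mm lip in front; the two loose pots on it lean 26 deg to -x. Post 24 mm thick at x 30, y -30, 200 mm high, carries the top tier.
- tier (a joint): Turn of the top tier about the post, rad: plate 120 x 270 mm, 200-212 mm up, reaching 240 mm from the post. At 0 (start) it points to the stand's -y, over the widest pot; it turns anticlockwise from above to 1.571, pointing to +x: parked. A spring resists (up to 0.2 N m) to halfway, 0.785; beyond, it swings on by itself to 1.571 once let go.
- knob_grip (a point): Grip point of the knob, on the turning axis, 250 mm above the bench: an upright bar 60 mm long (along this point's y), 14 mm thick (along x), from 230 to 264 mm above the bench, fixed on the top tier by a 24 mm stem. The point turns with the tier.
- pan: The widest pot: a low round terracotta pan, loose on the bottom tier. Rim 168 mm outside diameter and 152 inside, 80 mm high, base 124 mm outside, inner floor 108 mm across and 12 mm above the underside, walls 8 mm. About 0.9 kg. Origin at the centre of its underside, z up its axis.
- pot: The middle-sized pot: round terracotta, loose on the sloped middle tier. 92 mm high; the top 24 mm is a straight rim band of 110 mm outside and 94 mm inside diameter; base 88 mm outside, inner floor 72 mm across and 12 mm above the underside; walls 8 mm. About 0.42 kg. Origin at the centre of its underside, z up its axis to the mouth. Standing in the pan its rim is 24 mm above the pan's rim.
- longtom: The narrow tall pot: round terracotta, loose on the sloped middle tier. 104 mm high; the top 24 mm is a straight rim band of 66 mm outside and 54 mm inside diameter; base 56 mm outside; walls 6 mm, inner floor 12 mm above the underside. About 0.26 kg. Origin at the centre of its underside, z up its axis to the mouth. Standing in the middle-sized pot its rim is 24 mm above that pot's rim.
- can: Bystander: green plastic watering can, body 110 mm across and 125 mm high, handle up to 172 mm high, spout reaching 120 mm along its x. Origin at the centre of its underside.
- saucer: Bystander: white ceramic saucer 120 mm across, 18 mm high. Origin at the centre of its underside.
- trowel: Bystander: steel trowel with a wooden handle lying on the bench along its x, handle from -150 to -40 mm, blade to +140 mm, 50 mm wide, 26 mm high. Origin on the bench.
- marker: Bystander: bamboo plant marker, 150 mm long along x, 20 wide, 4 thick, flat on the bench. Origin at the centre of its underside.
Not all that is in view belongs to the job. What is shaped like the longtom but black or turquoise is not meant.

How it is judged:
On the way, in this order (a step that is already met when the one before it is completed fails the run):
1. the top tier is past its detent and parked (value of joint tier above 1.45 rad), for 0.2 s.
2. the middle-sized pot stands flat on the floor inside the widest pot (z of pot in the frame of pan below 0.018 m and horizontal distance between pot and pan below 0.025 m and angle between pot's own z axis and vertical below 0.07 rad), for 0.2 s.
3. the narrow pot stands flat on the floor inside the middle-sized pot (z of longtom in the frame of pot below 0.018 m and horizontal distance between longtom and pot below 0.02 m and angle between longtom's own z axis and vertical below 0.07 rad), for 0.2 s.
At the end, for the whole second after the job is handed in: Tier parked (above 1.45 rad); middle pot upright (4 deg) on the widest pot's floor (undersides within 18 mm, centres 25 mm); narrow pot likewise in the middle pot (18 mm, 20 mm); widest pot upright, within 30 mm of its start; all at rest (all of step 2 and all of step 3 and value of joint tier above 1.45 rad and angle between pan's own z axis and vertical below 0.05 rad and distance of pan from where it was at the start of the episode below 0.03 m and linear speed of each of pan, pot, longtom below 0.02 m/s); the robot touches nothing.
It fails at once if a bystander (watering can, saucer, trowel, plant marker) is moved by more than 30 mm (distance of any of can, saucer, trowel, marker from where it was at the start of the episode above 0.03 m).
It fails at once if a pot is dropped or flung rather than set down (free of the fingers and faster than 0.7 m/s, a fall of about 25 mm) ((linear speed of pot above 0.7 m/s and contact force between the fingers and pot below 0.1 N) or (linear speed of longtom above 0.7 m/s and contact force between the fingers and longtom below 0.1 N) or (linear speed of pan above 0.7 m/s and contact force between the fingers and pan below 0.1 N)).
It also fails if it takes over 72 s, if anything falls off the work surface, if the arm or the gripper's body presses on something with over 40 N, if the wrist force passes 120 N, or if a joint passes its speed limit or range.

### The arm

A 6-joint arm with a two-finger parallel gripper is mounted at the origin on the work surface. World frame = base frame: x ahead of the robot, y to its left, z up, the work surface at z = 0. Lengths are in m, angles in rad, forces in N, time in s.
With the tool pointing down it reaches from about 0.275 to 0.825 m from the base axis. Payload 4.9 kg.
Tool frame: the origin (TCP) lies midway between the tips of the shut fingers; the grasp point (between the pads) lies 19 mm behind it (grip_point_offset is the distance from the TCP to the grasp point, in m); z points along the fingers, x is the direction in which the jaws open and shut, and the axes are right-handed (so a half turn about z gives the same grasp; the last joint's range is limited). The gripper opens to 85 mm and grips with 20 to 120 N. Pads are 22 mm wide; open, the fingers measure 114 mm over their backs; the gripper's body (76 mm by 85 mm) begins 54 mm behind the grasp point. The pads swing forward as they close: fully open they stand 13 mm farther back than shut.
Start: joints at [-1.314, 0.326, -0.193, 1.052, 0, 1.437], TCP at [0.21, -0.509, 0.231] pointing down, gripper open.
Joint ranges: [-2.65, 2.65], [-0.97, 1.79], [-1.3, 1.35], [-1.93, 2.1], [-1.47, 1.37], [-3.14, 3.14]. Speed limits (rad/s): [2.57, 2.57, 3.14, 3.14, 3.14, 3.14].

### API

Orientations are given as a rotation vector (axis times angle).
In Python, from cell import * gives the robot as it stands. Calls block until the motion is done:
- movep(position, orientation): joint-space move of the TCP to a pose.
- move_l(position, velocity=0.15, rot=None, until_force=None): straight line of the TCP; rot=None keeps the orientation; velocity is the mean speed in m/s. With until_force (N) it stops when the force on the tool has changed by that much, and returns True; else False.
- set_joints(angles): joint-space move.
- let_go() and grab(newtons=None): open the fingers fully, or close them until they stop; newtons is the grip in N (None keeps the last).
- sleep(seconds).
- ik(position, orientation): joint angles nearest the present ones, or None.
- get_state(): the state.
- grab_frame(name): name is "side" or "top" or "wrist"; returns a dict with "img" (400x640x3 uint8, red, green, blue), "fx", "fy", "cx", "cy" (pixels), "cam_to_world" (4x4, takes a point from camera to world coordinates); the wrist camera has in their place "T_tool_cam" (4x4, takes a point from camera to tool coordinates, whose origin is the TCP and whose axes are the tool frame's). Camera axes: x right, y down, z forward; pixel columns grow to the right and rows downward; lengths in m; the calibration is good to about 2 mm. A picture is of the moment at which its call begins: read the wrist's pose just before it. There is no depth.
A pose or a line that the arm cannot do raises MotionError and nothing moves.
- sign_off(): hands the job in, once; it reports no verdict.
Trained networks look in the newest picture that a camera, given by its name, has taken for a name from the list of things; names that differ only in an ending like _2 or _b are one class to them, and where a whole thing is asked for, a point or a joint stands for the part that bears it (a point fixed in the world has none). Each returns a list of dicts, best first, with "score" (0 to 1); they miss things now and then, are a little off and sometimes report something else, mostly with a low value. They report only what shows in the picture. A call takes as long as a camera call. They do not tell look-alikes from the thing itself.
- spot_in(camera, name): "centre" ([column, row] in pixels, amid what is visible of it).
- silhouettes(camera, name): "mask" (400x640 bool, what is visible of it) and "centre" ([column, row] in pixels, amid what is visible of it).
- tip_of(camera, name): "centre" ([column, row] in pixels: a listed point, or the origin of a listed thing).
The state is a dict: "clock": time; "q": joint angles; "joint_velocities": joint speeds; "tau": joint torques, N m; "position": TCP position; "eef_rot": TCP orientation; "contact_force": force on the tool from outside, world axes, zero at the start; "wrist_torque": the same for the moment, N m; "finger_gap": opening from 0.0 (shut) to 1.0 (fully open).
Only numpy, scipy, OpenCV 4.12 (cv2) and the standard library are available. Lean on these libraries where they do the work, as an engineer would, in place of code of your own. Each camera call takes 0.05 s, during which the arm holds its last target.

## Working session

There is one attempt and no reset: what is moved stays moved. The work goes in short steps, each a Python script; the robot and the scene stay as the last script left them, time stands still between calls to the robot, and variables do not carry over. Pictures are saved under pics/ and viewed, and the job is handed in when it is done.

```bash
ls; mkdir -p pics; python3 - <<'E'
from cell import *
import cv2,numpy as np
s=get_state();print(s)
for n in ["side","top","wrist"]:
    f=grab_frame(n);cv2.imwrite(f"pics/{n}0.png",f["img"][:,:,::-1])
    print(n,f["fx"],f["fy"],f["cx"],f["cy"],np.round(f.get("cam_to_world",f.get("T_tool_cam")),4).tolist())
    for o in ["stand","tier","pan","pot","longtom","can","saucer","trowel","marker"]:
        print(n,o,[(np.round(d["centre"]).tolist(),round(d["score"],2)) for d in spot_in(n,o)])
    for o in ["knob_grip","stand","pot","longtom","pan"]:
        print(n,"tip",o,[(np.round(d["centre"],1).tolist(),round(d["score"],2)) for d in tip_of(n,o)])
E
```

```text
pics
{'clock': 0.0, 'q': array([-1.31417842e+00,  3.26947390e-01, -1.93597738e-01,  1.05197620e+00,
        2.32049236e-05,  1.43659808e+00]), 'joint_velocities': array([-0.00147994, -0.00015851,  0.0005946 , -0.00117663,  0.00201862,
        0.00103085]), 'tau': array([ 1.15697800e-03, -4.43405843e+01,  2.62437791e+01,  1.56298798e-02,
        4.54033994e-06, -3.84365777e-06]), 'position': array([ 0.20938859, -0.50795693,  0.23049465]), 'eef_rot': array([-2.60952981e+00,  1.74718799e+00,  2.00471940e-03]), 'contact_force': array([ 0.30360649, -0.28744174,  0.23106553]), 'wrist_torque': array([ 0.02100796, -0.00348294, -0.06041682]), 'finger_gap': 1.001064365411174}
side 394.4394117544325 394.4394117544325 319.0618474889142 203.95202347675354 [[-0.849, -0.2994, 0.4354, -0.0506], [-0.5283, 0.487, -0.6955, 0.9643], [-0.0038, -0.8205, -0.5717, 0.962], [0.0, 0.0, 0.0, 1.0]]
side stand [([313.0, 212.0], 0.66)]
side tier [([328.0, 172.0], 0.69), ([325.0, 281.0], 0.29), ([399.0, 185.0], 0.22)]
side pan [([339.0, 194.0], 0.74), ([399.0, 185.0], 0.66)]
side pot [([290.0, 245.0], 0.85), ([325.
[... 1238 characters left out ...]
p stand [([328.7, 199.3], 0.92)]
top tip pot [([251.3, 202.6], 0.67), ([304.3, 201.8], 0.35)]
top tip longtom [([271.0, 135.9], 0.88), ([305.1, 202.1], 0.79), ([242.5, 274.8], 0.73), ([319.8, 143.2], 0.7)]
top tip pan [([382.7, 186.3], 0.83)]
wrist 320.5450168596149 320.5450168596149 321.89288282374036 198.50289510846935 [[1.0, 0.0006, -0.0015, 0.0003], [-0.0002, 0.9594, 0.2822, -0.0719], [0.0016, -0.2822, 0.9594, -0.1416], [0.0, 0.0, 0.0, 1.0]]
wrist stand []
wrist tier []
wrist pan []
wrist pot []
wrist longtom []
wrist can [([348.0, 29.0], 0.62)]
wrist saucer []
wrist trowel []
wrist marker []
wrist tip knob_grip []
wrist tip stand []
wrist tip pot []
wrist tip longtom []
wrist tip pan []
```

View pics/side0.png

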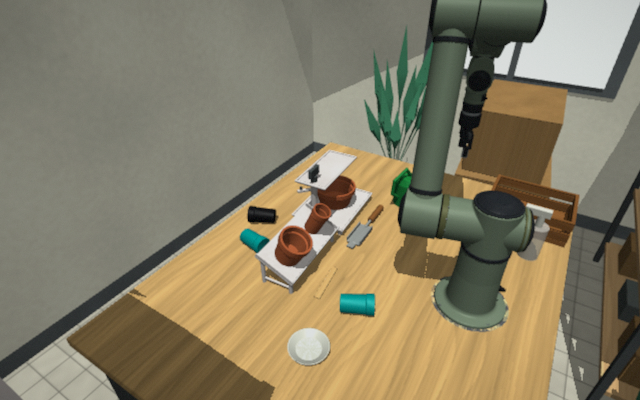

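View pics/top0.png

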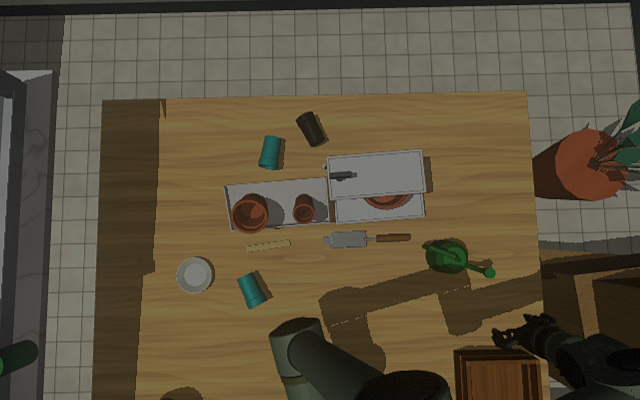

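```bash
python3 - <<'E'
import cv2
a=cv2.imread("pics/side0.png")[150:330,220:420];b=cv2.imread("pics/top0.png")[110:310,220:480]
cv2.imwrite("pics/side0c.png",cv2.resize(a,None,fx=3,fy=3,interpolation=2));cv2.imwrite("pics/top0c.png",cv2.resize(b,None,fx=3,fy=3,interpolation=2))
E
```

```text
(no output)
```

View pics/side0c.png

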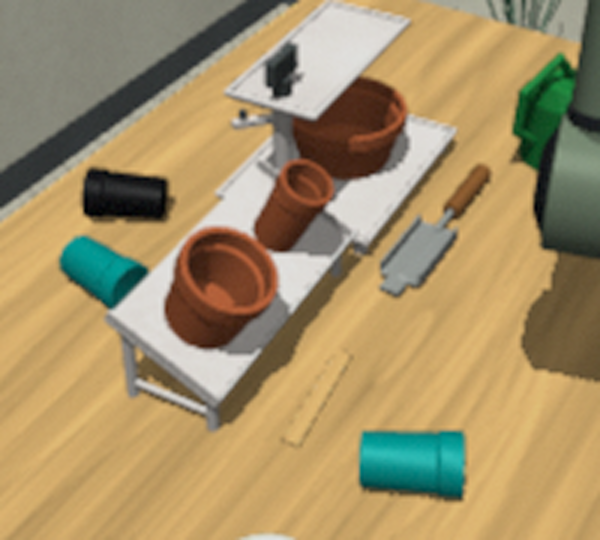

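View pics/top0c.png

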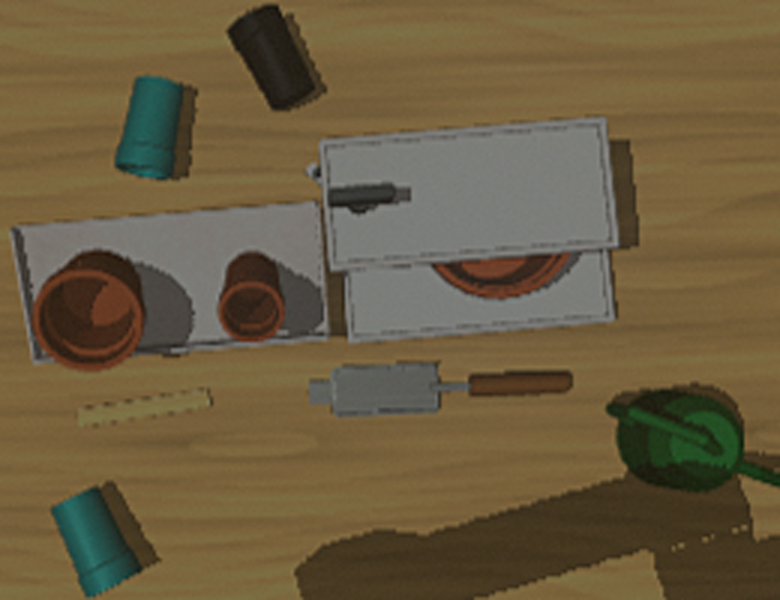

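The longtom look-alikes in the top view are:
- Turquoise at (270,152).
- Turquoise at (250,291).
- Black at (312,131).
- Terracotta at (303,210), standing on the middle tier. This is the one described, and the crop confirms it.

The middle pot is at (249,210). The pan is at (388,201), under the tier. The knob is at (338,177).

```bash
cat > h.py <<'E'
from cell import *
import cv2,numpy as np
from scipy.spatial.transform import Rotation as R
from scipy.optimize import least_squares
def T_tool():
    s=get_state();T=np.eye(4);T[:3,:3]=R.from_rotvec(s["eef_rot"]).as_matrix();T[:3,3]=s["position"];return T
def frame(n):
    if n=="wrist":
        T=T_tool();f=grab_frame(n);f["M"]=T@np.array(f["T_tool_cam"])
    else:
        f=grab_frame(n);f["M"]=np.array(f["cam_to_world"])
    return f
def ray(f,px):
    d=f["M"][:3,:3]@np.array([(px[0]-f["cx"])/f["fx"],(px[1]-f["cy"])/f["fy"],1]);return f["M"][:3,3],d/np.linalg.norm(d)
def at_z(f,px,z):
    o,d=ray(f,px);return o+d*(z-o[2])/d[2]
def proj(f,P):
    P=np.atleast_2d(P);c=(P-f["M"][:3,3])@f["M"][:3,:3]
    return np.c_[c[:,0]/c[:,2]*f["fx"]+f["cx"],c[:,1]/c[:,2]*f["fy"]+f["cy"]]
def tri(rs):
    A=np.zeros((3,3));b=np.zeros(3)
    for o,d in rs:
        Q=np.eye(3)-np.outer(d,d);A+=Q;b+=Q@o
    p=np.linalg.solve(A,b);return p,[np.linalg.norm(np.cross(p-o,d)) for o,d in rs]
def save(f,name,box=None,k=1):
    im=f["img"][:,:,::-1]
    if box: im=im[box[1]:box[3],box[0]:box[2]]
    cv2.imwrite(f"pics/{name}.png",cv2.resize(np.ascontiguousarray(im),None,fx=k,fy=k,interpolation=2))
def rv(Rm): return R.from_matrix(Rm).as_rotvec()
E
python3 - <<'E'
from h import *
s=frame("side");t=frame("top")
for n,a,b in [("knob",(314,172.9),(337.9,176.7)),("stand",(318,230.9),(328.7,199.3)),("pot",(287.4,253.6),(251.3,202.6)),("longtom",(311.3,227.1),(305.1,202.1)),("pan",(334.4,201.1),(382.7,186.3))]:
    p,r=tri([ray(s,a),ray(t,b)]);print(n,p.round(4),np.round(r,4))
# tier plate corners in top crop px/3 + offset, z=.212
for c in [(321,140),(605,118),(618,246),(332,270)]:
    print(at_z(t,(220+c[0]/3,110+c[1]/3),.212).round(4))
for c in [(348,341),(613,320)]:
    print("deck",at_z(t,(220+c[0]/3,110+c[1]/3),.032).round(4))
for c in [(12,230),(320,202),(35,360),(326,338)]:
    print("mid",at_z(t,(220+c[0]/3,110+c[1]/3),.06 if c[1]>300 else .115).round(4))
print(at_z(t,(449,259),0.06),at_z(t,(357,238),.01))
E
```

```text
knob [ 0.6146 -0.0647  0.2444] [0.0002 0.0002]
stand [ 0.5792 -0.0415  0.0083] [0.0044 0.0044]
pot [0.5572 0.2017 0.0903] [0.006 0.006]
longtom [0.5623 0.0348 0.0853] [0.0019 0.0019]
pan [ 0.6153 -0.2248  0.0276] [0.0022 0.0022]
[ 0.6789 -0.0365  0.212 ]
[ 0.6941 -0.3094  0.212 ]
[ 0.5703 -0.3157  0.212 ]
[ 0.5536 -0.0439  0.212 ]
deck [ 0.4913 -0.0652  0.032 ]
deck [ 0.5079 -0.3595  0.032 ]
mid [0.6121 0.2851 0.115 ]
mid [ 0.6343 -0.0362  0.115 ]
mid [0.4775 0.2746 0.06  ]
mid [ 0.4942 -0.0403  0.06  ]
[ 0.36901155 -0.4239698   0.06      ] [ 0.44210157 -0.13563231  0.01      ]
```

```bash
cat >> h.py <<'E'
YAW=0.057
def down(yaw,flip=False):
    # tool x at world yaw, z down
    a=yaw+(np.pi if flip else 0)
    x=np.array([np.cos(a),np.sin(a),0]);z=np.array([0,0,-1.]);return np.c_[x,np.cross(z,x),z]
E
python3 - <<'E'
from h import *
for fl in (0,1):
  for th in (0,.8,1.571):
    for z in (.231,.40):
      q=ik([.615,-.066,z],rv(down(YAW+th,fl)));print(fl,th,z,None if q is None else np.round(q,2))
E
```

```text
0 0 0.231 [-0.23  0.45  0.    1.12  0.    1.29]
0 0 0.4 [-0.23  0.43  0.38  1.52  0.    1.29]
0 0.8 0.231 [-0.23  0.45  0.    1.12  0.    0.49]
0 0.8 0.4 [-0.23  0.43  0.38  1.52  0.    0.49]
0 1.571 0.231 [-0.23  0.45  0.    1.12  0.   -0.28]
0 1.571 0.4 [-0.23  0.43  0.38  1.52  0.   -0.28]
1 0 0.231 [-0.23  0.45  0.    1.12  0.   -1.85]
1 0 0.4 [-0.23  0.43  0.38  1.52  0.   -1.85]
1 0.8 0.231 [-0.23  0.45  0.    1.12  0.   -2.65]
1 0.8 0.4 [-0.23  0.43  0.38  1.52  0.   -2.65]
1 1.571 0.231 [-0.23  0.45  0.    1.12  0.    2.86]
1 1.571 0.4 [-0.23  0.43  0.38  1.52  0.    2.86]
```

```bash
python3 - <<'E'
from h import *
s=get_state();p=s["position"];move_l([p[0],p[1],.42],velocity=.25)
movep([.58,-.03,.42],rv(down(YAW)))
f=frame("wrist");save(f,"w1")
for o in ["knob_grip"]:
    for d in tip_of("wrist",o): print(d["centre"],d["score"],at_z(f,d["centre"],.25))
for d in silhouettes("wrist","tier"): print(d["centre"],d["score"],d["mask"].sum())
print(get_state()["clock"],get_state()["position"])
E
```

```text
[361.5, 214.7] 0.72 [ 0.62277351 -0.06563744  0.25      ]
[355.0, 260.9] 0.87 18354
5.575 [ 0.57996383 -0.03091672  0.42002178]
```

View pics/w1.png

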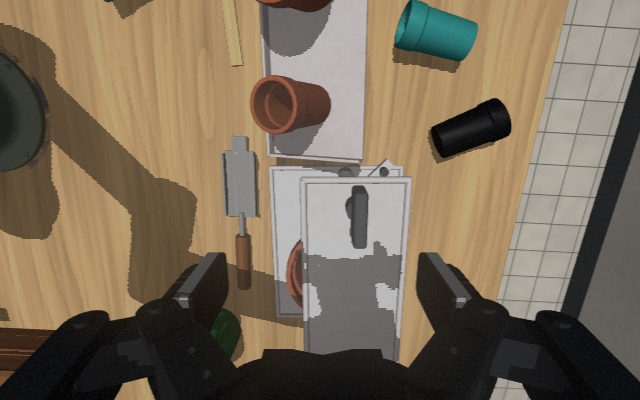

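```bash
python3 - <<'E'
from h import *
f=frame("wrist")
im=f["img"][160:270,280:440,::-1];cv2.imwrite("pics/w1c.png",cv2.resize(np.ascontiguousarray(im),None,fx=5,fy=5,interpolation=2))
for px,z in [((302,178),.212),((411,178),.212),((360,187),.264),((360,247),.264),((270,168),.03),((403,166),.03)]: print(px,at_z(f,px,z).round(4))
E
```

```text
(302, 178) [ 0.5584 -0.0391  0.212 ]
(411, 178) [ 0.6798 -0.0323  0.212 ]
(360, 187) [ 0.6168 -0.0329  0.264 ]
(360, 247) [ 0.6223 -0.0954  0.264 ]
(270, 168) [ 0.4948 -0.0664  0.03  ]
(403, 166) [ 0.7177 -0.0506  0.03  ]
```

View pics/w1c.png

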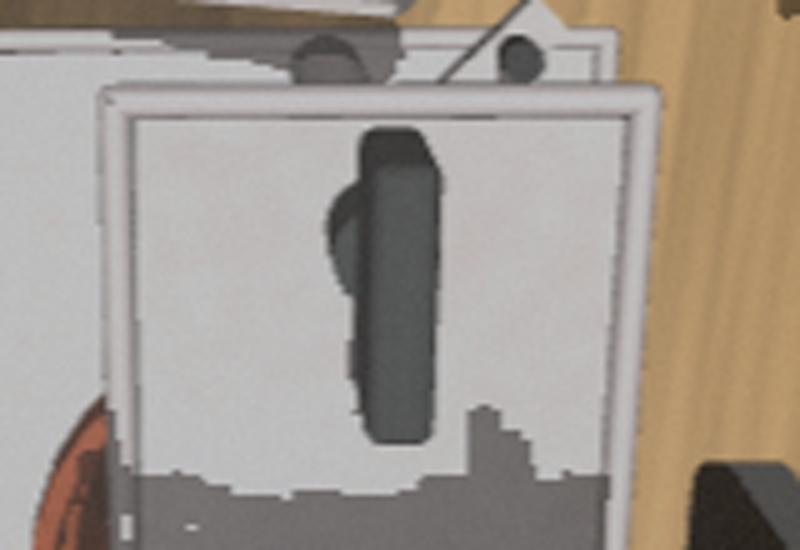

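```bash
python3 - <<'E'
from h import *
movep([.6205,-.067,.30],rv(down(YAW)))
move_l([.6205,-.067,.231],velocity=.1)
grab(60)
s=get_state();print(s["clock"],s["finger_gap"],s["contact_force"].round(1),s["position"])
q=np.array(s["q"])
for d in (.75,1.54):
    g=q.copy();g[5]-=d;set_joints(g)
    s=get_state();print(s["clock"],s["finger_gap"],s["contact_force"].round(1),s["wrist_torque"].round(2))
let_go()
s=get_state();p=s["position"];move_l([p[0],p[1],.30],velocity=.2)
f=frame("top");save(f,"t2",(180,100,500,320),2.4);print(get_state()["clock"])
E
```

```text
7.7167 0.15121941459951876 [-1.2 -0.3  2.3] [ 0.62035352 -0.06705442  0.23121442]
8.4667 0.1567494661824727 [-6.4 -2.1  3.2] [-0.25  0.87  0.03]
9.2417 0.15326621439173993 [-8.4 -6.8  4.7] [-0.89  1.21  0.04]
10.475
```

View pics/t2.png

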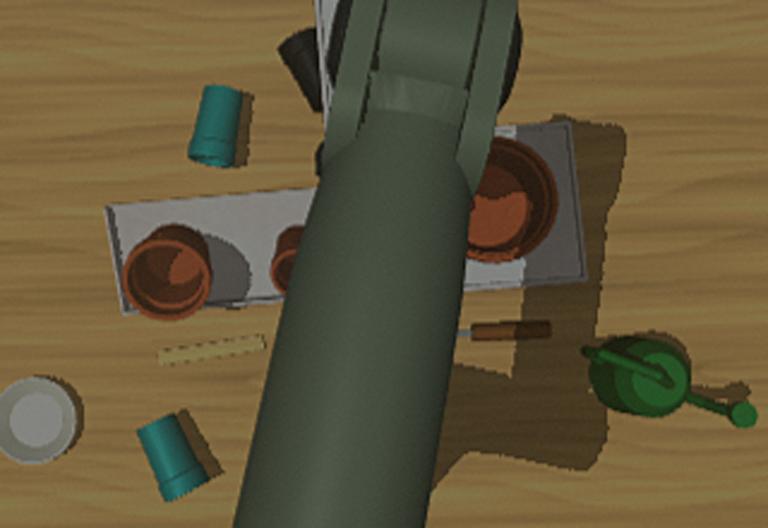

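```bash
cat >> h.py <<'E'
O=np.array([.5888,-.0388,0]);RS=R.from_euler("z",YAW).as_matrix()
def S2W(p): return O+RS@np.asarray(p,float)
def W2S(p): return RS.T@(np.asarray(p)-O)
A26=np.deg2rad(26)
AX=RS@np.array([-np.sin(A26),0,np.cos(A26)]); EX=RS@np.array([np.cos(A26),0,np.sin(A26)]); EY=RS@np.array([0,1,0.])
RT=np.c_[EX,-EY,-AX]   # tilted tool
def circ(c,r,ax,n=72):
    ax=ax/np.linalg.norm(ax);u=np.cross([0,1,0.],ax);u/=np.linalg.norm(u);v=np.cross(ax,u)
    t=np.linspace(0,2*np.pi,n);return c+r*(np.outer(np.cos(t),u)+np.outer(np.sin(t),v))
E
python3 - <<'E'
from h import *
s=get_state();p=s["position"];move_l([p[0],p[1],.36],velocity=.25)
rim=S2W([-.060,.2385,.169])
movep(rim+AX*.16-EY*.05,rv(RT))
f=frame("wrist");t=frame("top");sd=frame("side")
for fr,n in ((f,"w3"),(t,"t3"),(sd,"s3")): save(fr,n)
np.savez("pics/fr3.npz",**{n+k:fr[k] for fr,n in ((f,"w"),(t,"t"),(sd,"s")) for k in("img","M","fx","fy","cx","cy")})
out={}
for c in ("wrist","top","side"):
  for o in ("pot","longtom","pan"):
    for i,d in enumerate(silhouettes(c,o)):
        print(c,o,i,np.round(d["centre"]),round(d["score"],2),d["mask"].sum()); out[f"{c}_{o}_{i}"]=d["mask"]
    print("  tip",[(np.round(d["centre"],1).tolist(),round(d["score"],2)) for d in tip_of(c,o)])
np.savez_compressed("pics/masks3.npz",**out)
print(get_state()["clock"])
E
```

```text
wrist pot 0 [319. 123.] 0.84 11206
wrist pot 1 [228. 327.] 0.47 1343
  tip [([321.7, 119.4], 0.65)]
wrist longtom 0 [321. 274.] 0.97 4256
wrist longtom 1 [404. 153.] 0.95 2174
wrist longtom 2 [432. 228.] 0.83 2178
wrist longtom 3 [45. 90.] 0.61 7731
  tip [([424.6, 160.0], 0.78), ([320.8, 244.5], 0.77), ([408.3, 241.7], 0.64), ([102.1, 69.9], 0.63)]
wrist pan 0 [334. 346.] 0.87 773
wrist pan 1 [428. 320.] 0.57 3837
  tip [([326.9, 367.5], 0.92)]
top pot 0 [249. 208.] 0.91 1051
  tip [([252.4, 202.9], 0.69)]
top longtom 0 [310. 127.] 0.85 385
top longtom 1 [304. 213.] 0.61 560
top longtom 2 [268. 152.] 0.61 594
top longtom 3 [354. 238.] 0.56 963
  tip [([303.0, 203.8], 0.96), ([272.8, 137.3], 0.81), ([319.6, 145.4], 0.7), ([196.7, 276.7], 0.44)]
top pan 0 [386. 183.] 0.95 2148
top pan 1 [335. 143.] 0.33 4111
  tip [([383.7, 185.6], 0.77)]
side pot 0 [290. 243.] 0.69 1095
  tip [([288.0, 255.2], 0.56)]
side longtom 0 [263. 214.] 0.88 438
side longtom 1 [317. 218.] 0.66 476
side longtom 2 [252. 239.] 0.64 373
side longtom 3 [358. 302.] 0.63 736
  tip [([340.3, 300.6], 0.98), ([311.3, 227.5], 0.91), ([244.0, 234.8], 0.9), ([273.6, 215.3], 0.86)]
side pan 0 [331. 196.] 0.6 549
  tip [([334.2, 200.6], 0.69)]
13.6083
```

View pics/w3.png

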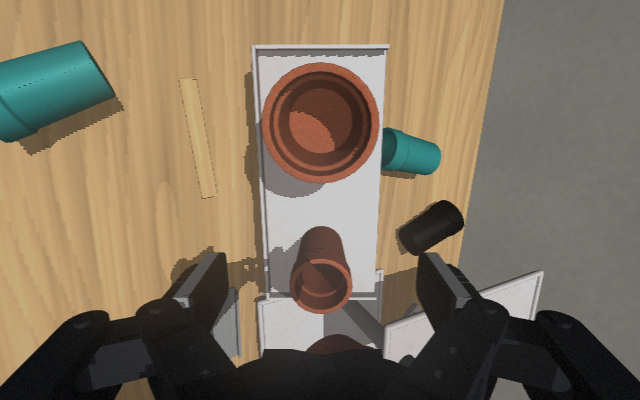

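View pics/t3.png

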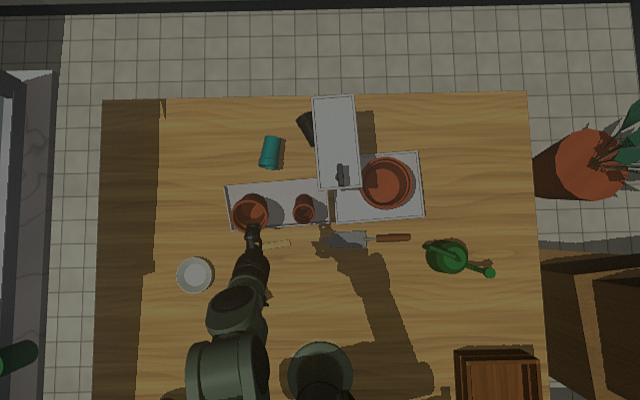

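View pics/s3.png

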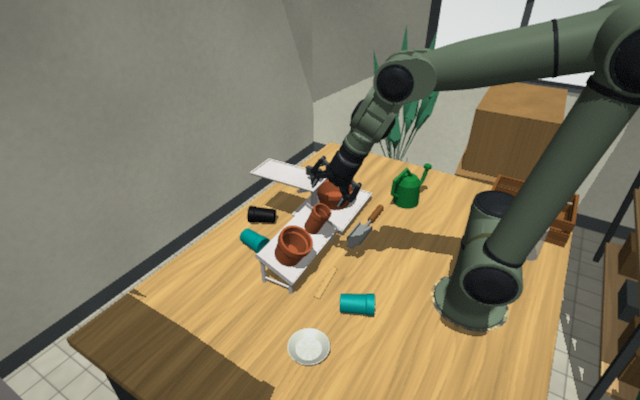

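```bash
cat > fit.py <<'E'
from h import *
D=np.load("pics/fr3.npz");Mk=np.load("pics/masks3.npz")
def fr(n): return {k:D[n+k] for k in("img","M","fx","fy","cx","cy")}
w,t,sd=fr("w"),fr("t"),fr("s")
def cyl(prof,o,ax):  # silhouettes hull
    return np.vstack([circ(o+ax*h,r,ax) for h,r in prof])
PR={"pot":[(0,.044),(.068,.055),(.068,.055),(.092,.055)],"longtom":[(0,.028),(.08,.033),(.104,.033)],"pan":[(0,.062),(.08,.084)]}
def hullmask(f,P):
    m=np.zeros((400*4,640*4),np.uint8);h=cv2.convexHull((proj(f,P)*4+1.5).astype(np.float32))
    cv2.fillConvexPoly(m,h.astype(np.int32),1);return m
def bound(mask):
    c=max(cv2.findContours(mask.astype(np.uint8),cv2.RETR_EXTERNAL,cv2.CHAIN_APPROX_NONE)[0],key=len);return c[:,0,:].astype(float)
def resid(f,P,b):
    h=cv2.convexHull(proj(f,P).astype(np.float32))
    return np.array([cv2.pointPolygonTest(h,(float(x),float(y)),True)-.4 for x,y in b])
def fit(name,o0,ax,views,zc=None):
    def fun(v):
        o=np.array(v) if zc is None else np.r_[v,zc]
        return np.concatenate([resid(f,cyl(PR[name],o,ax),b) for f,b in views])
    r=least_squares(fun,o0 if zc is None else o0[:2],loss="soft_l1",diff_step=1e-3,x_scale=.01)
    o=r.x if zc is None else np.r_[r.x,zc]
    return o,np.sqrt(np.mean(fun(r.x)**2)),[np.abs(resid(f,cyl(PR[name],o,ax),b)).mean().round(2) for f,b in views]
if __name__=="__main__":
    def show(n,r): print(n,r[0].round(4),"stand",W2S(r[0]).round(4),r[1:])
    W,T,S=Mk["wrist_pot_0"],Mk["top_pot_0"],Mk["side_pot_0"]
    o0=S2W([-.02,.2385,.085])
    show("pot w",fit("pot",o0,AX,[(w,bound(W))]))
    show("pot wts",fit("pot",o0,AX,[(w,bound(W)),(t,bound(T)),(sd,bound(S))]))
    show("pot ts",fit("pot",o0,AX,[(t,bound(T)),(sd,bound(S))]))
    o0=S2W([-.02,.075,.085]);L=[(w,bound(Mk["wrist_longtom_0"])),(t,bound(Mk["top_longtom_1"])),(sd,bound(Mk["side_longtom_1"]))]
    show("lt w",fit("longtom",o0,AX,L[:1]));show("lt wts",fit("longtom",o0,AX,L));show("lt ts",fit("longtom",o0,AX,L[1:]))
    show("pan t",fit("pan",np.array([.615,-.225,.03]),np.array([0,0,1.]),[(t,bound(Mk["top_pan_0"]))],zc=.030))
E
python3 fit.py
```

```text
pot w [0.5555 0.2008 0.0808] stand [-0.0196  0.2411  0.0808] (np.float64(0.3628101399482983), [np.float64(0.29)])
pot wts [0.5554 0.2008 0.0811] stand [-0.0197  0.2411  0.0811] (np.float64(1.7167242836373289), [np.float64(0.3), np.float64(1.75), np.float64(0.96)])
pot ts [0.5559 0.2004 0.0848] stand [-0.0193  0.2407  0.0848] (np.float64(2.5970659607749815), [np.float64(1.74), np.float64(0.82)])
lt w [0.5657 0.0369 0.0791] stand [-0.0187  0.0769  0.0791] (np.float64(0.4266712509763018), [np.float64(0.33)])
lt wts [0.5649 0.0379 0.0807] stand [-0.0195  0.0779  0.0807] (np.float64(0.6806196017928514), [np.float64(0.37), np.float64(0.41), np.float64(1.07)])
lt ts [0.5627 0.0379 0.0855] stand [-0.0217  0.078   0.0855] (np.float64(0.7465525565407), [np.float64(0.36), np.float64(0.85)])
pan t [ 0.6154 -0.2195  0.03  ] stand [ 0.0163 -0.182   0.03  ] (np.float64(1.1591787903381046), [np.float64(0.69)])
```

```bash
python3 - <<'E'
from h import *
o=S2W([-.0215,.241,.0843])
g=o+AX*(.092-.025)-EX*.051
movep(g+AX*.06,rv(RT))
print(move_l(g,velocity=.08,until_force=12))
s=get_state();print(s["clock"],np.linalg.norm(s["position"]-g),s["contact_force"].round(1))
grab(100)
s=get_state();print(s["clock"],s["finger_gap"],s["contact_force"].round(1))
f=frame("wrist");save(f,"w4")
E
```

```text
False
15.15 0.0005926831867454312 [-0.  -0.1 -0.3]
15.8667 0.08449547671493815 [-15.4  -2.3  19. ]
```

View pics/w4.png

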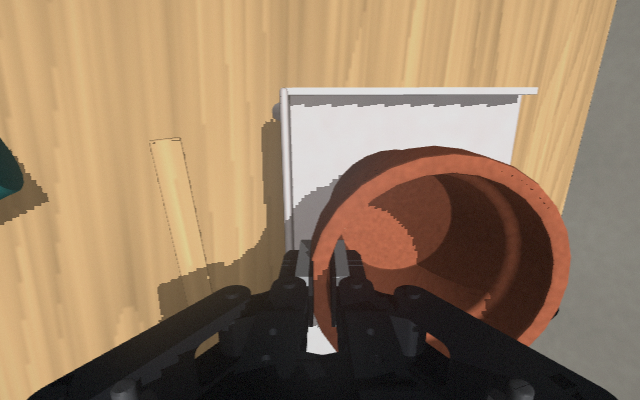

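```bash
python3 - <<'E'
from h import *
s=get_state();p=s["position"]
move_l(p+AX*.02,velocity=.1)
p=get_state()["position"];move_l([p[0],p[1],.29],velocity=.15)
s=get_state();print(s["clock"],s["finger_gap"],s["contact_force"].round(1),s["wrist_torque"].round(2))
movep([p[0],p[1],.39],rv(down(YAW)))
pan=np.array([.6154,-.2195,.03])
PAN=S2W([W2S(pan)[0]-.051+.004,W2S(pan)[1],0]);PAN[2]=.39
movep(PAN,rv(down(YAW)))
s=get_state();print(s["clock"],s["finger_gap"],s["contact_force"].round(1),s["wrist_torque"].round(2))
f=frame("wrist");save(f,"w5");f2=frame("side");save(f2,"s5",(220,80,460,260),3)
t=frame("top");save(t,"t5",(300,100,500,250),4)
for d in tip_of("wrist","pan"): print(d)
E
```

```text
17.425 0.0705222759074462 [-0.6  0.1 -4.7] [-0.1   1.18  0.01]
19.8083 0.06968249130769183 [ 0.4  0.2 -5. ] [-0.    0.22  0.09]
```

View pics/w5.png

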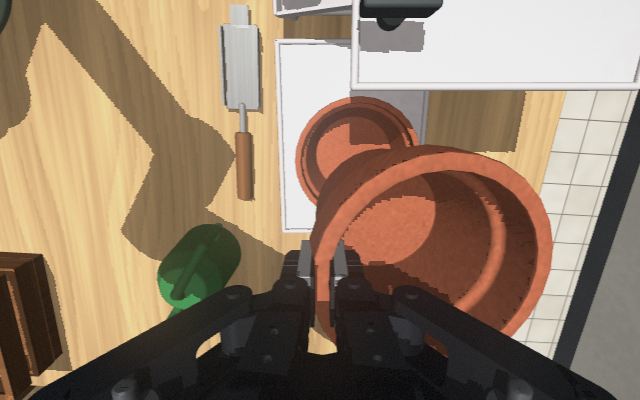

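View pics/s5.png

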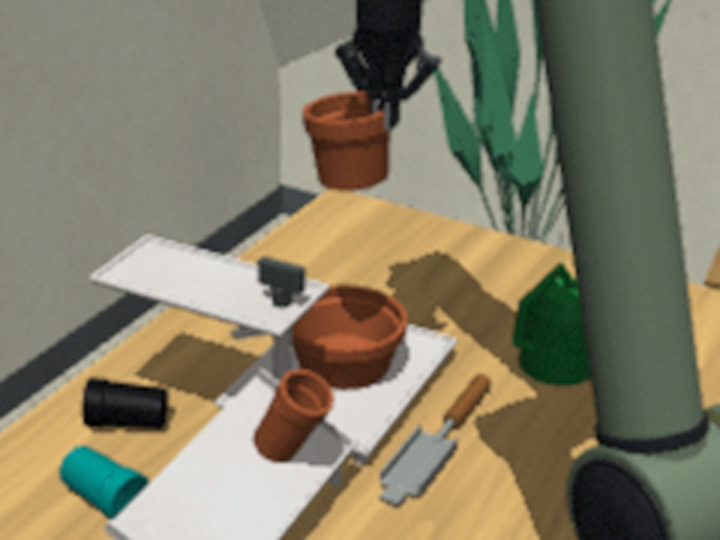

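```bash
cat > inhand.py <<'E'
from fit import *
def measure(name,cams,o0,free_tilt=True,z=None):
    V=[]
    for c in cams:
        f=frame(c);ms=silhouettes(c,name)
        best=None
        for m in ms:
            e=np.linalg.norm(np.array(m["centre"])-proj(f,[o0+[0,0,.06]])[0])
            if best is None or e<best[0]: best=(e,m)
        if best is None: print("none",c);continue
        print(c,best[1]["centre"],best[1]["score"],round(best[0]),best[1]["mask"].sum())
        b=bound(best[1]["mask"]);b=b[(b[:,0]>1)&(b[:,0]<638)&(b[:,1]>1)&(b[:,1]<398)];V.append((f,b))
    def pose(v):
        o=np.r_[v[:2],z] if z is not None else v[:3]
        ax=np.array([v[3],v[4],1]) if free_tilt else np.array([0,0,1.])
        return o,ax/np.linalg.norm(ax)
    fun=lambda v:np.concatenate([resid(f,cyl(PR[name],*pose(v)),b) for f,b in V])
    r=least_squares(fun,np.r_[o0,0,0],loss="cauchy",diff_step=1e-3,x_scale=[.01,.01,.01,.1,.1])
    o,ax=pose(r.x);res=fun(r.x)
    return o,ax,np.median(abs(res))
E
python3 - <<'E'
from inhand import *
p=get_state()["position"]
o0=p+RS@[.051,0,-.067];print("expect",o0.round(4))
for cams in (["wrist","side","top"],["wrist"],["side","top"]):
    o,ax,e=measure("pot",cams,o0);print(cams,o.round(4),"tilt deg stand",np.rad2deg(RS.T@ax)[:2].round(1),e)
for cams in (["wrist"],["side"],["wrist","side"]):
    o,ax,e=measure("pan",cams,np.array([.6154,-.2195,.03]),False,z=.03);print("pan",o.round(4),e)
E
```

```text
expect [ 0.6197 -0.2181  0.3233]
wrist [442.0, 231.6] 0.81 28 32599
side [336.6, 124.7] 0.94 4 750
top [396.6, 161.1] 0.61 9 1115
['wrist', 'side', 'top'] [ 0.6081 -0.2197  0.314 ] tilt deg stand [ 7.1 -0.1] 1.1233187312956685
wrist [443.2, 229.3] 0.82 29 32573
['wrist'] [ 0.6082 -0.221   0.3134] tilt deg stand [7.1 0. ] 1.2740280080814723
side [336.6, 123.7] 0.67 3 780
top [395.1, 160.0] 0.76 11 1054
['side', 'top'] [ 0.6093 -0.2213  0.3181] tilt deg stand [2.9 0. ] 0.4340670377690924
wrist [343.4, 135.1] 0.89 26 7006
pan [ 0.6155 -0.2191  0.03  ] 0.6781159388433192
side [338.2, 190.7] 0.72 4 1016
pan [ 0.6141 -0.2243  0.03  ] 0.5526391776433862
wrist [343.7, 136.3] 0.77 25 6775
side [336.9, 193.5] 0.94 5 975
pan [ 0.616  -0.2201  0.03  ] 0.8159680369815872
```

```bash
python3 - <<'E'
from fit import *
f=frame("wrist");im=np.ascontiguousarray(f["img"][:,:,::-1]);im=cv2.resize(im[100:400,260:600],None,fx=2,fy=2)
for col,o,tl in (((0,255,0),[.6081,-.2197,.314],7.1),((255,0,0),[.6093,-.2213,.3181],2.9)):
    ax=RS@np.array([np.sin(np.deg2rad(tl)),0,np.cos(np.deg2rad(tl))]);o=np.array(o)
    for h,r in ((.092,.055),(.092,.047),(.068,.055),(0.012,.036)):
        P=(proj(f,circ(o+ax*h,r,ax))-[260,100])*2
        cv2.polylines(im,[P.astype(np.int32)],True,col,1)
cv2.imwrite("pics/ov5.png",im)
E
```

```text
(no output)
```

View pics/ov5.png

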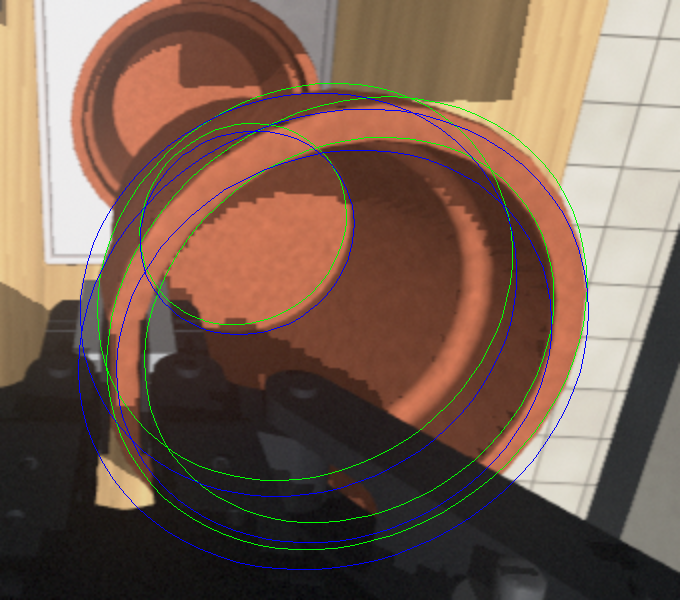

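```bash
python3 - <<'E'
import cv2,numpy as np
im=cv2.imread("pics/w5.png")[140:350,300:560];im=cv2.resize(im,None,fx=3,fy=3,interpolation=2)[:600]
for i in range(0,780,60): cv2.putText(im,str(300+i//3),(i,8),0,.3,(0,0,0),1);cv2.line(im,(i,0),(i,599),(255,255,255),1)
for i in range(0,600,60): cv2.putText(im,str(140+i//3),(0,i+10),0,.35,(255,0,255),1);cv2.line(im,(0,i),(779,i),(255,255,255),1)
cv2.imwrite("pics/w5g.png",im)
E
```

```text
(no output)
```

View pics/w5g.png

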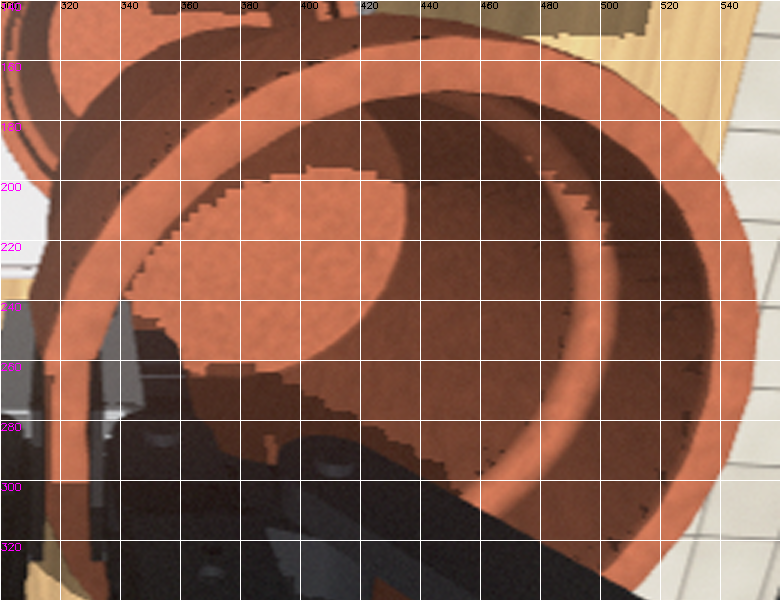

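```bash
python3 - <<'E'
from fit import *
f=frame("wrist")
Oo=np.array([(314.5,262),(320,238.5),(331.7,221.7),(360,190),(380,171.7),(400,160.7),(420,154.3),(443.3,151.7),(466.7,153.3),(500,161.7),(526.7,180.7),(540,198.3),(550,221.7),(552.3,243.3),(550,270),(541.7,296.7),(530,316.7)])
Ii=np.array([(329.3,270),(333.3,251.7),(360,213.3),(380,194.3),(400,181.7),(420,174.3),(446.7,170.3),(466.7,172.3),(500,184.3),(520,200),(533.3,220),(537.7,243.3),(535,270),(528.3,290),(516.7,310),(503.3,328.3)])
def fun(v):
    ax=np.array([v[3],v[4],1]);ax/=np.linalg.norm(ax)
    return np.concatenate([[cv2.pointPolygonTest(proj(f,circ(v[:3],r,ax,200)).astype(np.float32),tuple(map(float,p)),True) for p in P] for P,r in((Oo,.055),(Ii,.047))])
p=get_state()["position"]
r=least_squares(fun,np.r_[p+RS@[.051,0,.025],0.05,0.01],x_scale=[.01,.01,.01,.1,.1],diff_step=1e-4,loss="soft_l1")
ax=np.r_[r.x[3:],1];ax/=np.linalg.norm(ax)
print(r.x[:3],"rel tcp stand",RS.T@(r.x[:3]-p),"tilt",np.rad2deg(RS.T@ax),np.abs(fun(r.x)).mean(), "origin",(r.x[:3]-ax*.092))
E
```

```text
[ 0.61868282 -0.21998836  0.40617674] rel tcp stand [ 0.05025172 -0.00066903  0.0161776 ] tilt [ 6.59070336  0.40451038 56.91401717] 0.9293427915316606 origin [ 0.6081543  -0.22123972  0.31478973]
```

```bash
python3 - <<'E'
from inhand import *
p=get_state()["position"]
o=np.array([.60815,-.2212,.3148])
Q=R.from_rotvec(EY*np.deg2rad(-6.3)).as_matrix()
off=Q@(o-p);Rt=Q@down(YAW)
np.savez("pics/hold.npz",off=off,Rt=Rt)
tgt=np.array([.6155,-.2195,0])+RS@[.003,0,0]
tcp=tgt-off;tcp[2]=.22-off[2]
move_l(tcp,velocity=.15,rot=rv(Rt))
p=get_state()["position"];print("expect",(p+off).round(4),get_state()["clock"])
for cams in (["wrist","side","top"],["wrist"],["side","top"]):
    o,ax,e=measure("pot",cams,p+off);print(cams,o.round(4),"tilt deg stand",np.rad2deg(RS.T@ax)[:2].round(1),e)
save(frame("side"),"s6",(260,100,420,240),4);save(frame("wrist"),"w6")
E
```

```text
expect [ 0.6189 -0.2196  0.221 ] 21.925
wrist [443.0, 228.8] 0.84 39 33141
side [335.2, 147.8] 0.58 1 694
top [392.5, 164.0] 0.93 9 965
['wrist', 'side', 'top'] [ 0.618  -0.2195  0.2206] tilt deg stand [1.2 0.2] 1.1651710827858672
wrist [440.2, 230.2] 0.64 36 33014
['wrist'] [ 0.6184 -0.2191  0.2197] tilt deg stand [ 1.1 -0.1] 1.2996303689977653
side [337.4, 148.7] 0.9 3 686
top [391.6, 161.6] 0.79 11 1080
['side', 'top'] [ 0.6162 -0.2189  0.2244] tilt deg stand [2.6 0.8] 0.5603333126080864
```

View pics/s6.png

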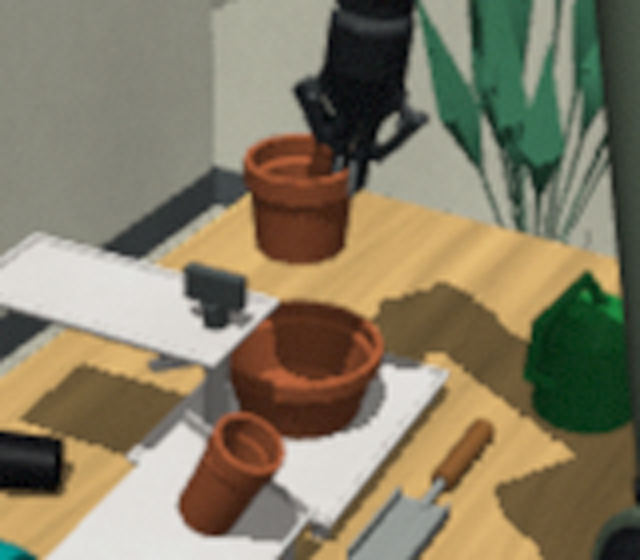

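View pics/w6.png

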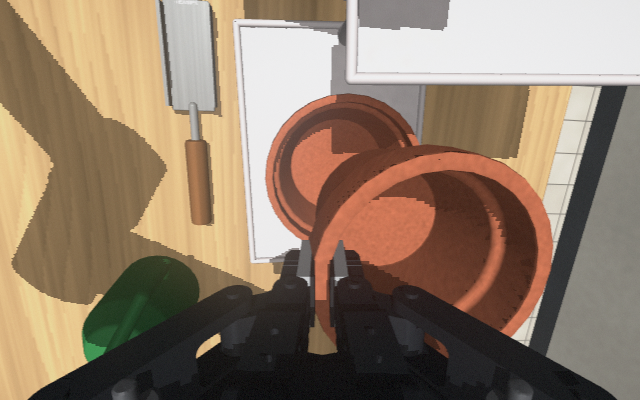

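```bash
python3 - <<'E'
from inhand import *
off=np.load("pics/hold.npz")["off"];p=get_state()["position"]
move_l([p[0],p[1],.055-off[2]],velocity=.1)
r=move_l([p[0],p[1],.036-off[2]],velocity=.025,until_force=6)
s=get_state();print(r,s["clock"],"pot z",s["position"][2]+off[2],s["contact_force"].round(1))
f=frame("side");save(f,"s7",(260,100,420,240),4)
save(frame("wrist"),"w7")
E
```

```text
True 25.0417 pot z 0.03908536674348413 [-0.4 -0.2  3.8]
```

View pics/s7.png

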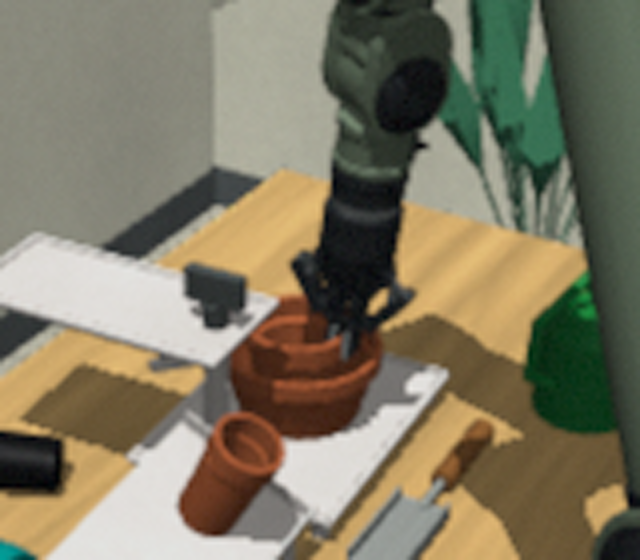

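View pics/w7.png

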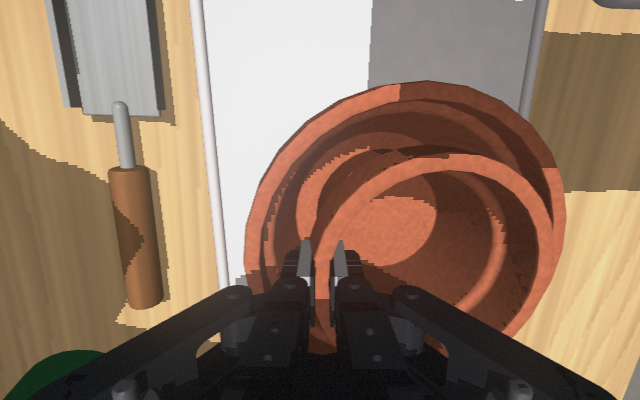

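```bash
python3 - <<'E'
from inhand import *
Rt=np.load("pics/hold.npz")["Rt"]
let_go();s=get_state();print(s["clock"],s["contact_force"].round(1))
p=s["position"];move_l(p-Rt[:,2]*.12,velocity=.15)
rim=S2W([-.0205-.0456,.0775,.0843+.0935])
pw=rim+AX*.14-EY*.03
p=get_state()["position"];move_l([p[0],p[1],.38],velocity=.25)
f=frame("wrist");save(f,"w8")
pan=measure("pan",["wrist"],np.array([.6155,-.2195,.03]),False,z=.03)
o,ax,e=measure("pot",["wrist"],np.array([.6185,-.2195,.042]));print("pan",pan[0],pan[2],"pot",o.round(4),np.rad2deg(ax).round(1),e)
save(frame("side"),"s8",(260,100,420,240),4);print(get_state()["clock"])
E
```

```text
25.8833 [ 0.1 -0.8 -0.4]
wrist [305.2, 143.3] 0.61 45 6375
wrist [343.4, 165.2] 0.84 6 6104
pan [ 0.60688857 -0.21902433  0.03      ] 0.8287092652215319 pot [ 0.612  -0.2201  0.0364] [-1.9  1.8 57.2] 0.22074232745308195
27.9
```

View pics/w8.png

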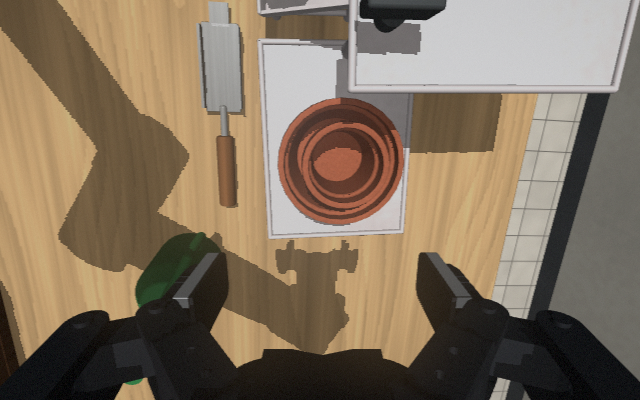

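View pics/s8.png

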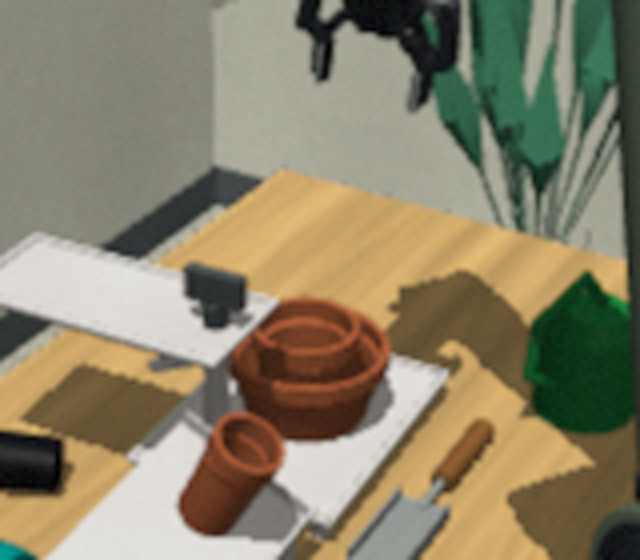

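```bash
python3 - <<'E'
from inhand import *
o,ax,e=measure("pot",["wrist"],np.array([.614,-.2195,.042]),False,z=.042);print("pot up",o.round(4),e)
o,ax,e=measure("pot",["top"],np.array([.614,-.2195,.042]),False,z=.042);print("pot top",o.round(4),e)
f=frame("wrist");im=np.ascontiguousarray(f["img"][:,:,::-1])[80:240,260:420];im=cv2.resize(im,None,fx=3.7,fy=3.7)
po=np.array([.614,-.2195,.042])
for c,col in (((.6125,-.2195),(0,255,0)),):
  for z,r in ((.134,.055),(.134,.047)):
    cv2.polylines(im,[((proj(f,circ(np.r_[c,z],r,np.array([0,0,1.])))-[260,80]+.5)*3.7).astype(np.int32)],True,col,1)
for z,r in ((.11,.084),(.11,.076)):
    cv2.polylines(im,[((proj(f,circ(np.array([.6125,-.2195,z]),r,np.array([0,0,1.])))-[260,80]+.5)*3.7).astype(np.int32)],True,(255,0,0),1)
cv2.imwrite("pics/ov8.png",im)
E
```

```text
wrist [345.0, 163.2] 0.73 1 6173
pot up [ 0.6084 -0.2168  0.042 ] 0.3423553247447902
top [382.6, 181.1] 0.93 3 1031
pot top [ 0.6091 -0.2173  0.042 ] 0.2485077692162212
```

View pics/ov8.png

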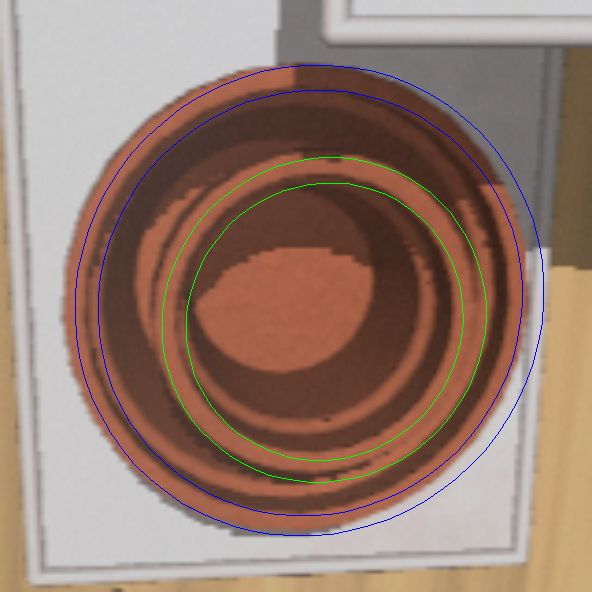

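```bash
python3 - <<'E'
from inhand import *
o=S2W([-.0213,.0773,.0844]);g=o+AX*(.104-.031)
movep(g+AX*.10,rv(RT))
f=frame("wrist");m=max((d for d in silhouettes("wrist","longtom")),key=lambda d:-np.linalg.norm(np.array(d["centre"])-proj(f,[o+AX*.06])[0]))
b=bound(m["mask"]);print(m["centre"],m["score"],proj(f,[o+AX*.06]))
r=fit("longtom",o,AX,[(f,b)]);print(W2S(r[0]).round(4),r[1]);save(f,"w9");print(get_state()["clock"])
E
```

```text
[316.6, 202.6] 0.81 [[319.67663666 193.97283863]]
[-0.019   0.0783  0.0804] 0.5008171156353218
29.4
```

View pics/w9.png

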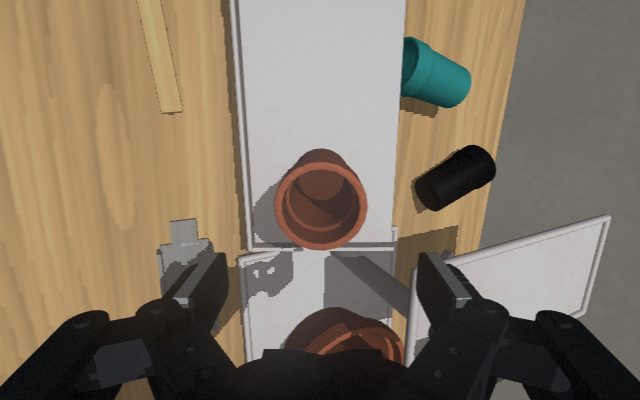

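```bash
python3 - <<'E'
from inhand import *
o=S2W([-.0197,.078,.0815]);g=o+AX*(.104-.031)
move_l(g+AX*.05,velocity=.15)
print(move_l(g,velocity=.08,until_force=10));s=get_state();print(s["clock"],np.linalg.norm(s["position"]-g),s["contact_force"].round(1))
save(frame("wrist"),"w10a")
grab(70)
s=get_state();print(s["clock"],s["finger_gap"],s["contact_force"].round(1))
save(frame("wrist"),"w10");save(frame("side"),"s10",(260,100,420,240),4)
E
```

```text
False
30.6833 0.00041532336237101595 [ 0.1  0.2 -0.3]
31.0667 0.735302477845027 [-5.1 -0.3  8.5]
```

View pics/w10.png

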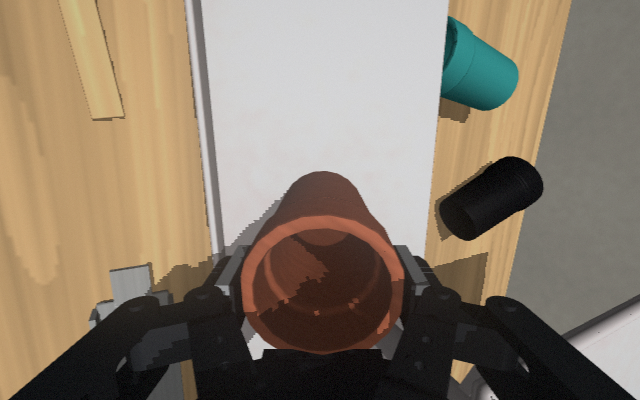

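View pics/s10.png

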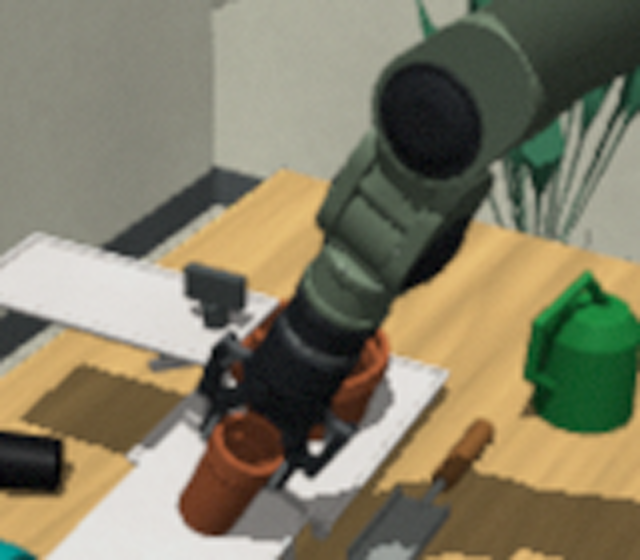

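```bash
python3 - <<'E'
from inhand import *
p=get_state()["position"];move_l(p+AX*.03,velocity=.1)
p=get_state()["position"];move_l([p[0],p[1],.30],velocity=.2)
movep([p[0],p[1],.39],rv(down(YAW)))
c=np.array([.6087,-.2172])
movep([c[0],c[1],.37],rv(down(YAW)))
s=get_state();print(s["clock"],s["finger_gap"],s["contact_force"].round(1),s["wrist_torque"].round(2))
p=s["position"];o0=p-[0,0,.073]
for cams in (["wrist","side","top"],["wrist"],["side","top"]):
    o,ax,e=measure("longtom",cams,o0);print(cams,(o-p).round(4),"tilt deg stand",np.rad2deg(RS.T@ax)[:2].round(1),e)
save(frame("side"),"s11",(240,40,440,240),3);save(frame("wrist"),"w11")
o,ax,e=measure("pot",["wrist"],np.array([.6087,-.2172,.042]),False,z=.042);print("pot up",o.round(4),e)
E
```

```text
34.2333 0.7360825561148098 [-0.3 -0.6 -2.7] [0.01 0.04 0.06]
wrist [321.3, 273.5] 0.74 27 22242
side [336.2, 127.9] 0.76 1 470
top [394.7, 174.6] 0.85 8 349
['wrist', 'side', 'top'] [ 0.0003 -0.0001 -0.0747] tilt deg stand [-0.2  0.2] 0.7631645111489168
wrist [321.2, 273.7] 0.63 27 22223
['wrist'] [ 0.0009 -0.0001 -0.0749] tilt deg stand [-0.3 -0. ] 0.8252630396908504
side [337.9, 128.0] 0.81 1 550
top [396.4, 173.7] 0.7 6 352
['side', 'top'] [ 0.002   0.0007 -0.0691] tilt deg stand [ 0.7 -3.6] 0.5172808896984453
wrist [325.1, 150.3] 0.67 13 4314
pot up [ 0.6089 -0.2183  0.042 ] 1.4280965984406155
```

View pics/s11.png

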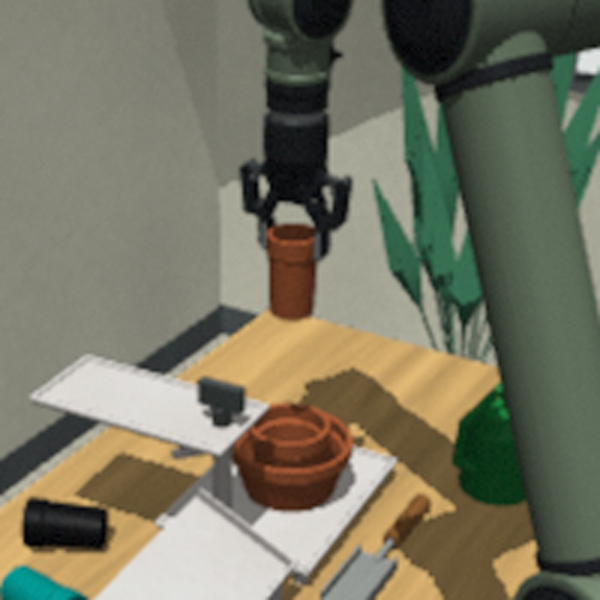

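View pics/w11.png

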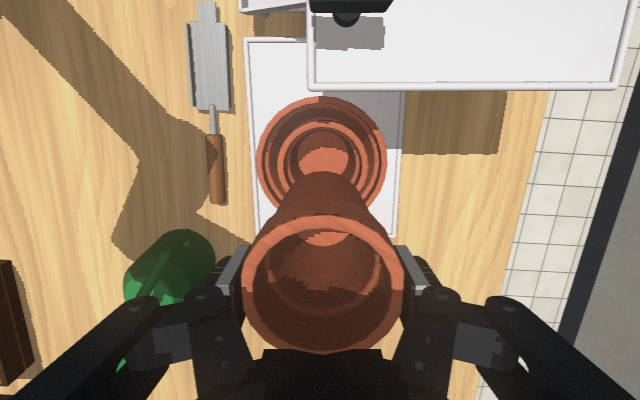

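```bash
python3 - <<'E'
from inhand import *
c=[.6082,-.2175]
print(move_l([*c,.20],velocity=.15))
save(frame("side"),"s12",(240,40,440,240),3)
print(move_l([*c,.138],velocity=.08,until_force=5))
print(move_l([*c,.122],velocity=.02,until_force=5))
s=get_state();print(s["clock"],s["position"],s["contact_force"].round(1))
save(frame("side"),"s13",(260,100,420,240),4);save(frame("wrist"),"w13")
E
```

```text
False
False
True
37.9417 [ 0.60807892 -0.21737234  0.12449474] [ 0.1 -0.2  5.3]
```

View pics/s13.png

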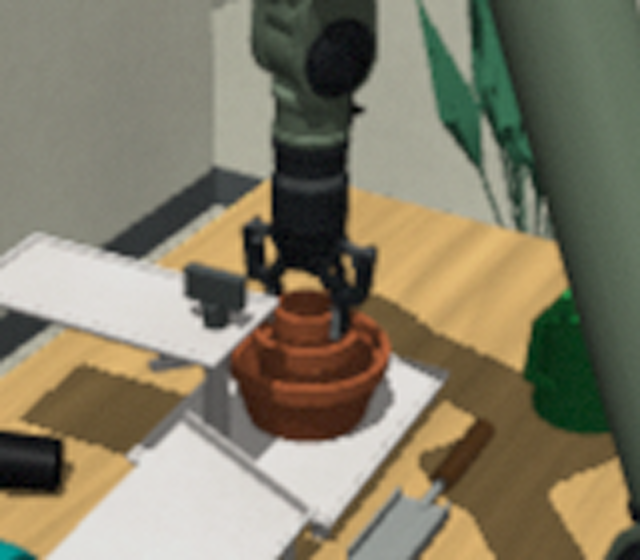

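View pics/w13.png

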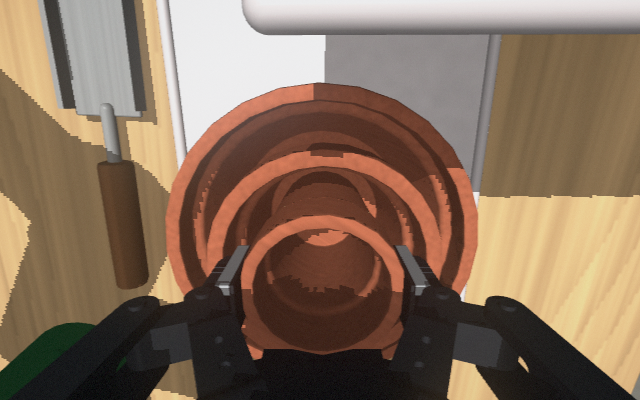

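```bash
python3 - <<'E'
from inhand import *
let_go();s=get_state();p=s["position"];print(s["clock"],s["contact_force"].round(1))
move_l([p[0],p[1],.33],velocity=.15)
p=get_state()["position"];q=p-RS@[.06,0,0];move_l([q[0],q[1],.36],velocity=.2)
sleep(.3)
w=frame("wrist");save(w,"w14");f=frame("side");save(f,"s14",(260,100,420,240),4);t=frame("top");save(t,"t14",(300,100,480,230),4)
for cams in (["wrist"],["top","side"],["wrist","side","top"]):
    o,ax,e=measure("longtom",cams,np.array([.608,-.2174,.051]));print(o.round(4),np.rad2deg(ax)[:2].round(1),e)
o,ax,e=measure("pan",["wrist","side","top"],np.array([.608,-.2174,.03]),False,z=.03);print("pan",o,e)
for cc in ("side","top"):
  for n,r in (("can",(400,186)),("saucer",(307,345)),("trowel",(364,229)),("marker",(327,283))):
    print(cc,n,[(np.round(d["centre"]).tolist(),round(d["score"],2)) for d in spot_in(cc,n)][:2])
print(get_state()["clock"])
E
```

```text
38.4 [0.7 0.6 1.2]
wrist [373.4, 170.5] 0.63 4 3030
[ 0.6091 -0.217   0.0449] [-0.3 -0.1] 0.23438294758137926
top [384.7, 185.6] 0.59 1 443
side [337.6, 177.3] 0.57 8 192
[ 0.6075 -0.2179  0.0541] [0.  1.3] 0.30949292844911375
wrist [374.8, 169.3] 0.8 4 3061
side [261.2, 213.3] 0.77 80 443
top [386.6, 186.3] 0.58 3 430
[ 0.6089 -0.2165  0.0486] [-0.7  0.4] 0.5223636284454043
wrist [339.1, 138.2] 0.69 40 6942
side [339.0, 199.1] 0.7 10 633
top [373.9, 198.4] 0.85 16 946
pan [ 0.60638338 -0.21925258  0.03      ] 1.1279196485028047
side can []
side saucer []
side trowel [([362.0, 228.0], 0.96)]
side marker [([325.0, 286.0], 0.65), ([304.0, 223.0], 0.22)]
top can [([336.0, 142.0], 0.64), ([486.0, 273.0], 0.6)]
top saucer [([196.0, 275.0], 0.84)]
top trowel [([350.0, 239.0], 0.73)]
top marker [([267.0, 244.0], 0.77), ([321.0, 188.0], 0.21)]
42.1583
```

View pics/w14.png

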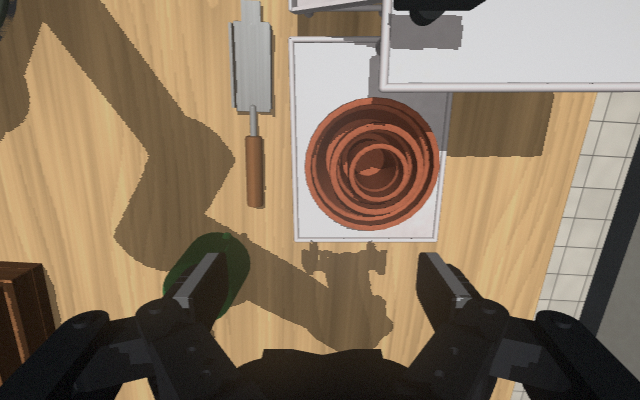

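View pics/s14.png

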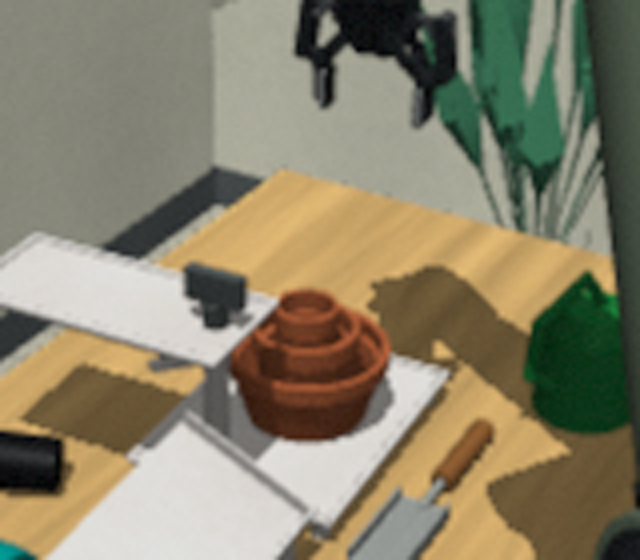

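View pics/t14.png

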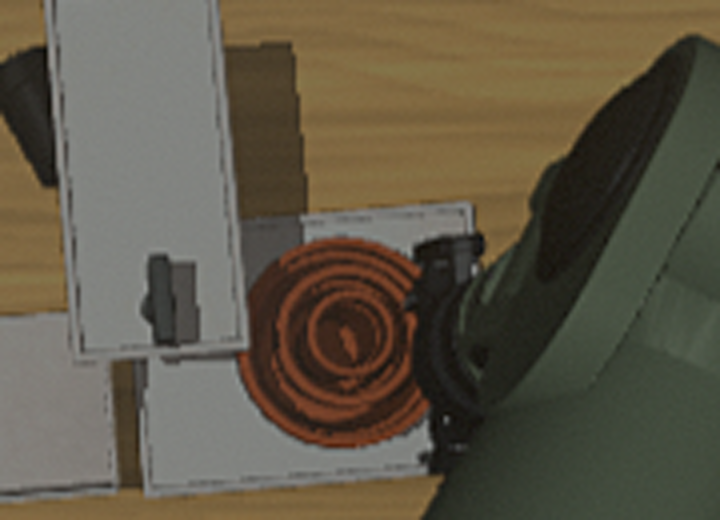

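The three pots are nested, upright and nearly concentric. The tier is parked, and the bystanders look undisturbed.

```bash
python3 -c "
from cell import *
print(sign_off(),get_state()['clock'])"
```

```text
the job is handed in; nothing more can be done
the job is handed in; nothing more can be done
```

I turned the top tier to its parked place, set the middle pot in the widest one and the narrow pot in the middle one. I handed the job in at about 42 s of robot time. Sign-off gave no verdict.

**Last checks that agreed**
- **Nesting:** In the last wrist, side and top pictures, taken just before handing in, the three rims are nearly concentric. The fitted centres lie within about 4 mm of each other.
- **Narrow pot:** Its fitted tilt is about 1° or less.
- **Tier:** It lies over its parked place in the top and side pictures. I did not measure its angle.
- **Gripper:** It is clear of everything.

**Last checks that failed or disagreed**
- **Widest pot:** It slid about 8–9 mm toward the robot when the fingers opened beside the middle pot. The limit is 30 mm.
- **Middle pot:** It sagged about 7° in the grip, so I tilted the tool 6.3° before setting it down. A loose fit just after release still read about 2.6° of tilt. I put that down to noise and did not refit its tilt, so it is the least certain check.
- **Heights:** Both pots touched down about 3–4 mm lower than calculated. I put this down to a calibration offset, because the error was the same each time.
- **Watering can and saucer:** The networks missed the can and the saucer in the last side view. In the top view only the saucer was found reliably. The can still shows in its old place in the last side picture.
- **Trowel and marker:** Their spots matched the start to within a few pixels.

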